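Load clock wheels into the inspection scope and focus it

TASK

Crank the scope's stage all the way out, take the finished mainspring barrel off it and stand it in the blue tray, and stand every brass clock wheel from the bench on the stage, flat with its arbor up, none resting on another or on the rim. Once all that is done, crank the stage all the way back in under the scope. The focus knob must also be turned so that its yellow pointer stands at the red mark; disturb nothing else on the bench.

Things in the scene. Friction and masses are not known exactly. Their poses are not given: they have to be found in the camera images.
- wheel0: brass clock wheel lying flat, arbor up: toothed disc 64 mm across and 6 mm thick, with an upright round steel arbor 16 mm in diameter on its axis whose top is 52 mm above the underside; 0.08 to 0.17 kg. Origin at the centre of the underside, z up along the arbor. Two to four of the wheels are present at a start; the others are absent.
- wheel1: brass clock wheel lying flat, arbor up: toothed disc 64 mm across and 6 mm thick, with an upright round steel arbor 16 mm in diameter on its axis whose top is 52 mm above the underside; 0.08 to 0.17 kg. Origin at the centre of the underside, z up along the arbor. Two to four of the wheels are present at a start; the others are absent.
- wheel2: brass clock wheel lying flat, arbor up: toothed disc 64 mm across and 6 mm thick, with an upright round steel arbor 16 mm in diameter on its axis whose top is 52 mm above the underside; 0.08 to 0.17 kg. Origin at the centre of the underside, z up along the arbor. Two to four of the wheels are present at a start; the others are absent.
- wheel3: brass clock wheel lying flat, arbor up: toothed disc 64 mm across and 6 mm thick, with an upright round steel arbor 16 mm in diameter on its axis whose top is 52 mm above the underside; 0.08 to 0.17 kg. Origin at the centre of the underside, z up along the arbor. Two to four of the wheels are present at a start; the others are absent.
- barrel: mainspring barrel: dark steel drum 56 mm across and 26 mm high (60 mm brass rim at its foot), with an upright brass arbor 16 mm in diameter on its axis whose top is 60 mm above the underside; 0.2 kg. Origin at the centre of the underside, z up. It starts on the stage, under the scope's head.
- tray: open blue plastic tray, 130 x 130 mm outside, 30 mm high, walls and floor 5 mm thick, fixed to the bench. Origin at the centre of the underside.
- scope: white and grey bench inspection scope, fixed. Origin on the bench, its +x runs away from its open front (which faces the robot), +y to its left. Its head is a white bridge over x = 70 to 210 mm, y = -98 to 98 mm, with its underside 108 mm and its top 185 mm above the bench (an eyepiece tube to 220 mm). Knob housing 90 x 95 mm, 45 mm high, at its left; crank gearbox 80 x 80 mm, 50 mm high, at its right.
- stage (a point): centre of the stage's inner floor, 27 mm above the bench, axes parallel to the scope's; it moves with the stage. The stage is an aluminium tray, 160 x 160 mm outside, 150 x 150 mm inside, its walls 5 mm thick and rising 15 mm above this floor. Four wheels fit in a 2 x 2 pattern 74 mm apart.
- carriage (a joint): travel of the stage in m: 0 fully in under the scope's head, 0.18 fully out towards the scope's open front (-x of the scope). It is geared to the crank: 0.18 m is two full turns; it stays where it is left.
- crank_axis (a point): centre of the crank's turning axis (vertical), 64 mm above the bench, level with the top of the crank arm. Turning the crank counter-clockwise seen from above drives the stage out, clockwise drives it in; it stops at both ends of the stage's travel. Turning takes about 3 N at the handle.
- crank_handle (a point): middle of the crank's black upright handle, 91 mm above the bench and 45 mm from the turning axis; the handle is round, 22 mm in diameter, from 66 to 116 mm above the bench, and its sleeve spins freely about its own vertical axis, so that it can be held in an unturned grip and led round in a circle.
- knob_grip (a point): on the vertical axis of the focus knob, 73 mm above the bench: the height to grip it. The knob is a black disc 62 mm across (top 59 mm above the bench) with a grey grip bar 56 mm long and 13 mm thick, standing from 59 to 85 mm above the bench; the bar runs along this point's x axis, and its +x end, painted yellow, is the pointer.
- focus (a joint): angle of the focus knob in rad, counter-clockwise from above positive, 0 with the pointer along the scope's +x; stops at -2.9 and 2.9. It stays where it is left; turning takes 0.04 N m.
- pointer (a point): the pointer's end, 36 mm from the knob's axis; turns with the knob, 47 mm above the bench.
- red_mark (a point): inner end of the red index mark on the white dial, 36 mm from the knob's axis, 47 mm above the bench; fixed. When the knob is set, the pointer's end lies on this point. The mark always lies counter-clockwise of the pointer at the start, at most 2.9 rad away.
- bench_block: bystander: flat steel block 45 x 45 x 12 mm among the wheels. Origin at the centre of the underside.
- oil: bystander: small bottle, 40 mm across, 85 mm high. Origin at the centre of the underside.
- jar: bystander: jar 64 mm across, 70 mm high. Origin at the centre of the underside.
- screwdriver: bystander: screwdriver lying on the bench.
- hammer: bystander: small hammer lying on the bench.
- loupe: bystander: black eye loupe, 36 mm across, 35 mm high.
- mug: bystander: blue mug, 80 mm across, 90 mm high.
Mind the look-alikes: they are no part of the job. Leave any orange or purple look-alike of the wheel0 alone. What is shaped like the wheel2 but pink is not meant.

How it is judged:
On the way, in this order (a step that is already met when the one before it is completed fails the run):
1. the stage is cranked fully out (within 12 mm) (value of joint carriage above 0.168 m), for 0.2 s.
2. with the stage out, the barrel stands in the tray and every wheel stands flat on the stage, let go (value of joint carriage above 0.16 m and x of wheel0 in the frame of stage between -0.075 and 0.075 m and y of wheel0 in the frame of stage between -0.075 and 0.075 m and z of wheel0 in the frame of stage between -0.006 and 0.004 m and angle between each of wheel0, wheel1, wheel2, wheel3's own z axis and vertical below 0.06 rad and x of wheel1 in the frame of stage between -0.075 and 0.075 m and y of wheel1 in the frame of stage between -0.075 and 0.075 m and z of wheel1 in the frame of stage between -0.006 and 0.004 m and x of wheel2 in the frame of stage between -0.075 and 0.075 m and y of wheel2 in the frame of stage between -0.075 and 0.075 m and z of wheel2 in the frame of stage between -0.006 and 0.004 m and x of wheel3 in the frame of stage between -0.075 and 0.075 m and y of wheel3 in the frame of stage between -0.075 and 0.075 m and z of wheel3 in the frame of stage between -0.006 and 0.004 m and x of barrel in the frame of tray between -0.05 and 0.05 m and y of barrel in the frame of tray between -0.05 and 0.05 m and z of barrel in the frame of tray below 0.015 m and angle between barrel's own z axis and vertical below 0.2 rad and linear speed of each of wheel0, wheel1, wheel2, wheel3, barrel below 0.03 m/s and contact force between the fingers and wheel0 below 0.1 N and contact force between the fingers and wheel1 below 0.1 N and contact force between the fingers and wheel2 below 0.1 N and contact force between the fingers and wheel3 below 0.1 N and contact force between the fingers and barrel below 0.1 N), for 0.2 s.
3. the stage is cranked fully in (within 10 mm) (value of joint carriage below 0.01 m), for 0.2 s.
At the end, for the whole second after the job is handed in: stage fully in (within 12 mm), the pointer's end within 6 mm of the red mark's inner end (about 9 degrees), every wheel on the stage's floor inside the rim, upright within 0.06 rad, so not resting on another wheel or the rim, the barrel standing upright (0.2 rad) in the tray, all at rest (value of joint carriage below 0.012 m and distance between pointer and red_mark below 0.006 m and x of wheel0 in the frame of stage between -0.075 and 0.075 m and y of wheel0 in the frame of stage between -0.075 and 0.075 m and z of wheel0 in the frame of stage between -0.006 and 0.004 m and angle between each of wheel0, wheel1, wheel2, wheel3's own z axis and vertical below 0.06 rad and x of wheel1 in the frame of stage between -0.075 and 0.075 m and y of wheel1 in the frame of stage between -0.075 and 0.075 m and z of wheel1 in the frame of stage between -0.006 and 0.004 m and x of wheel2 in the frame of stage between -0.075 and 0.075 m and y of wheel2 in the frame of stage between -0.075 and 0.075 m and z of wheel2 in the frame of stage between -0.006 and 0.004 m and x of wheel3 in the frame of stage between -0.075 and 0.075 m and y of wheel3 in the frame of stage between -0.075 and 0.075 m and z of wheel3 in the frame of stage between -0.006 and 0.004 m and x of barrel in the frame of tray between -0.05 and 0.05 m and y of barrel in the frame of tray between -0.05 and 0.05 m and z of barrel in the frame of tray below 0.015 m and angle between barrel's own z axis and vertical below 0.2 rad and linear speed of each of wheel0, wheel1, wheel2, wheel3, barrel below 0.03 m/s); the robot touches nothing.
It fails at once if a bystander is moved by more than 40 mm (distance of any of bench_block, oil, jar, screwdriver, hammer, loupe, mug from where it was at the start of the episode above 0.04 m).
Of wheel0, wheel1, wheel2, wheel3 only 2 to 4 are there at a start; the rules pass over those that are not, and their reading is None.
At some moment in a run one of wheel0, wheel1, wheel2, wheel3 may be knocked a few centimetres aside while the robot is not near it.
It also fails if it takes over 210 s, if anything falls off the work surface, if the arm or the gripper's body presses on something with over 40 N, if the wrist force passes 120 N, or if a joint passes its speed limit or range.

ROBOT

A 6-joint arm with a two-finger parallel gripper is mounted at the origin on the work surface. World frame = base frame: x ahead of the robot, y to its left, z up, the work surface at z = 0. Lengths are in m, angles in rad, forces in N, time in s.
With the tool pointing down it reaches from about 0.25 to 0.775 m from the base axis. Payload 4 kg.
Tool frame: the origin (TCP) lies midway between the tips of the shut fingers; the grasp point (between the pads) lies 19 mm behind it; z points along the fingers, y is the line along which they close (so a half turn about z gives the same grasp; the last joint's range is limited). The gripper opens to 94 mm and grips with 3 to 60 N. Pads are 16 mm wide; open, the fingers measure 119 mm over their backs; the gripper's body (75 mm by 177 mm) begins 78 mm behind the grasp point.
Start: joints at [-1.437, 0.087, 1.371, -0, 1.684, -0.103], TCP at [0.129, -0.535, 0.206] pointing down, gripper open.
Joint ranges: [-3.1, 3.1], [-0.76, 2.03], [0.27, 2.55], [-1.08, 4.22], [0.17, 2.65], [-2.57, 2.57]. Speed limits (rad/s): [2.79, 2.79, 3.14, 3.14, 3.14, 3.14].

INTERFACE

Orientations are given as a rotation vector (axis times angle).
In Python, from rig import robot gives the robot as it stands.
- The arm moves only by the shell command python3 -m inch 'ROWS' [FORCE]. ROWS is JSON, a list of rows, each a list of 7 numbers: the turn, a rotation vector about the tool's x, y, z in degrees, then the shift along the tool's x, y, z in mm, then the finger opening in mm, from 0 to 94. A call has 1 to 5 rows; each row is the pose to reach, as a shift and turn from the pose commanded when the call began, along the tool's axes at that moment; what a row does not reach only later rows make up. A row lasts 1/8 s, in which the tool goes at most 62.5 mm and 10.7 degrees, less where a joint would pass 70% of its speed; a pose out of reach is approached as far as the arm can. A call with a gripper value outside its range is refused whole. The fingers move at their own pace and stop on an object; FORCE is the grip in N (left out, the last holds). Time passes only in rows, so rows that repeat a pose let the fingers close. It gives the time, the measured TCP pose, the force, the opening and the grip force at its end, in the units of the state.
- robot.state(): the state, without advancing time (a new reading comes with each control period).
- robot.snapshot(name): name is "scene" or "top"; returns a dict with "color" (420x560x3 uint8, red, green, blue), "intrinsics" (3x3 intrinsics, pixels), "view" (4x4, takes a point from world to camera coordinates). Camera axes: x right, y down, z forward; pixel columns grow to the right and rows downward; lengths in m; the calibration is good to about 2 mm. A picture is of the moment at which its call begins. There is no depth.
- robot.sign_off(): hands the job in; it is judged then, once.
Trained networks look in the newest picture that a camera, given by its name, has taken for a name from the list of things; names that differ only in an ending like _2 or _b are one class to them, and where a whole thing is asked for, a point or a joint stands for the part that bears it (a point fixed in the world has none). Each returns a list of dicts, best first, with "score" (0 to 1); they miss things now and then, are a little off and sometimes report something else, mostly with a low value. They report only what shows in the picture. A call takes as long as a camera call. They do not tell look-alikes from the thing itself.
- robot.cut_out(target, camera): "mask" (420x560 bool, what is visible of it) and "rect" ([centre column, centre row, width, height] in pixels, round what is visible of it).
The state is a dict: "clock": time; "q": joint angles; "joint_vel": joint speeds; "tau": joint torques, N m; "position": TCP position; "ee_rot": TCP orientation; "force": force on the tool from outside, world axes, zero at the start; "torque": the same for the moment, N m; "width": opening from 0.0 (shut) to 1.0 (fully open); "grip_force": force on a finger pad.
Only numpy, scipy, OpenCV 4.12 (cv2) and the standard library are available. Lean on these libraries where they do the work, as an engineer would, in place of code of your own. Each camera call takes 0.05 s, during which the arm holds its last target. There are 200 camera calls.

## Working session

There is one attempt and no reset: what is moved stays moved. The work goes in short steps, Python scripts to look and compute and a shell command to move; the robot and the scene stay as the last step left them, time stands still between calls to the robot, and variables do not carry over. Pictures are saved under pics/ and viewed, at most 14 in all, crops included, and the job is handed in when it is done.

```bash
ls; mkdir -p pics; python3 - <<'E'
from rig import robot
import cv2
print(robot.state())
for n in("scene","top"):
    s=robot.snapshot(n); cv2.imwrite(f"pics/{n}0.png",s["color"][...,::-1]); print(n,s["intrinsics"],s["view"])
E
```

```text
pics
{'clock': 0.0, 'q': array([-1.43710632e+00,  8.79545739e-02,  1.37221660e+00, -1.03883348e-05,
        1.68360521e+00, -1.03119114e-01]), 'joint_vel': array([-0.00173175,  0.0007245 ,  0.00158979, -0.00025051,  0.00104421,
       -0.00027683]), 'tau': array([ 8.67147610e-04, -3.40186572e+01, -3.02426112e+01,  7.17900856e-02,
        3.29860440e-02, -1.66938862e-04]), 'position': array([ 0.12894045, -0.5341164 ,  0.20432352]), 'ee_rot': array([-3.11742855e+00, -3.70850616e-01,  6.85968301e-05]), 'force': array([-0.67049653,  0.15115331, -0.94950716]), 'torque': array([0.00149095, 0.00062787, 0.01769261]), 'grip_force': 0.0, 'width': 1.0002421602236522}
scene [[477.10277816   0.         281.32459389]
 [  0.         477.10277816 207.09400901]
 [  0.           0.           1.        ]] [[-0.19332769  0.98100047  0.0162014   0.03777581]
 [ 0.80751554  0.16847428 -0.56527432 -0.35516738]
 [-0.5572639  -0.0962003  -0.82474387  1.89927745]
 [ 0.          0.          0.          1.        ]]
top [[544.28614143   0.         271.131235  ]
 [  0.         544.28614143 209.99861891]
 [  0.           0.           1.        ]] [[ 0.00467072 -0.99998662 -0.00222572  0.05469562]
 [-0.99726527 -0.00449382 -0.07376848  0.49014138]
 [ 0.07375749  0.00256418 -0.99727291  1.52162338]
 [ 0.          0.          0.          1.        ]]
```

View pics/scene0.png

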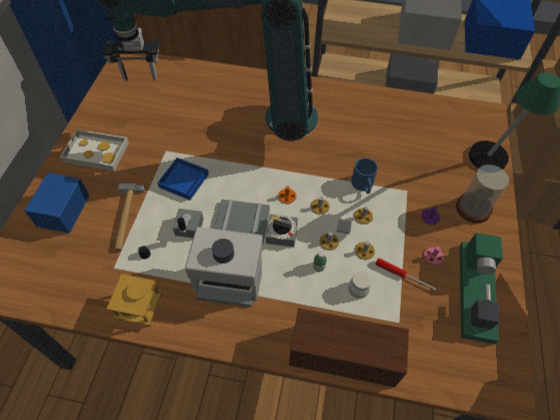

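View pics/top0.png

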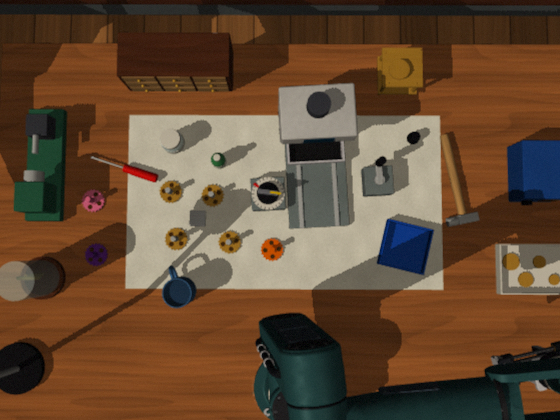

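The top view shows four brass wheels at about (171,191), (212,195), (177,239) and (230,241). Orange is at (272,249), with pink and purple at the left. The scope stands at (318,150), the knob at (268,192), the crank at (380,165) and the tray at (405,246). Next I measure positions.

```bash
cat > h.py <<'E'
import numpy as np, cv2
from rig import robot
cam={}
def snap(n):
    cam[n]=robot.snapshot(n); return cam[n]
def ray(n,uv):
    s=cam[n];V=s["view"];R=V[:3,:3];c=-R.T@V[:3,3]
    d=R.T@np.linalg.solve(s["intrinsics"],[uv[0],uv[1],1.]);return c,d
def plane(n,uv,z):
    c,d=ray(n,uv);return (c+d*(z-c[2])/d[2])
def proj(n,p):
    s=cam[n];q=s["view"]@np.r_[p,1];q=s["intrinsics"]@q[:3];return q[:2]/q[2]
def tri(ua,ub):
    A=[];b=[]
    for n,u in(("top",ua),("scene",ub)):
        c,d=ray(n,u);d=d/np.linalg.norm(d);P=np.eye(3)-np.outer(d,d);A.append(P);b.append(P@c)
    return np.linalg.lstsq(np.vstack(A),np.hstack(b),rcond=None)[0]
def crop(n,x0,y0,w,h,k,out):
    im=cam[n]["color"][y0:y0+h,x0:x0+w,::-1]
    cv2.imwrite(out,cv2.resize(im,None,fx=k,fy=k,interpolation=cv2.INTER_CUBIC))
E
python3 - <<'E'
from h import *
np.set_printoptions(precision=3,suppress=True)
for n in("top","scene"): snap(n)
for t in("wheel0","tray","barrel","crank_handle","knob_grip","scope","stage","bench_block"):
    for n in("top","scene"):
        for d in robot.cut_out(t,n)[:8]:
            m=d["mask"];v,u=np.nonzero(m)
            print(t,n,round(d["score"],2),np.round(d["rect"],1),"cen",u.mean().round(1),v.mean().round(1),m.sum())
crop("top",150,70,300,220,2.6,"pics/topc.png"); crop("scene",120,150,270,170,2.9,"pics/scenec.png")
E
```

```text
wheel0 top 0.98 [ 97.2 252.1  22.   25. ] cen 96.3 253.8 398
wheel0 top 0.9 [171.6 193.8  22.9  20.8] cen 170.5 190.9 364
wheel0 top 0.87 [213.8 194.9  22.1  24.7] cen 212.7 194.4 397
wheel0 top 0.68 [ 94.2 199.3  22.4  22. ] cen 93.4 200.1 375
wheel0 top 0.64 [175.1 239.4  23.6  20.9] cen 175.8 237.8 382
wheel0 top 0.63 [229.  241.9  22.4  20.3] cen 229.7 241.3 396
wheel0 top 0.6 [275.4 251.   23.7  25.4] cen 272.1 249.1 386
wheel0 scene 0.76 [429.8 217.6  19.5  19.6] cen 430.3 215.8 252
wheel0 scene 0.75 [362.2 214.9  23.   18. ] cen 363.3 216.3 231
wheel0 scene 0.75 [329.6 240.9  19.1  19.2] cen 328.8 241.0 253
wheel0 scene 0.71 [365.1 250.6  17.3  19.5] cen 365.0 250.5 246
wheel0 scene 0.7 [288.5 193.7  17.   18.2] cen 287.3 195.5 222
wheel0 scene 0.65 [434.2 257.1  16.6  15.5] cen 433.7 255.8 264
wheel0 scene 0.51 [322.2 204.6  19.4  19.5] cen 319.9 206.1 212
tray top 0.86 [407.1 246.5  63.5  57.8] cen 405.2 245.7 2210
tray top 0.53 [172.4 141.9  25.8  24.8] cen 171.8 140.5 510
tray scene 0.61 [328.5 240.2  20.3  21.8] cen 329.1 241.2 273
barrel top 0.69 [381.2 167.3  11.6  28.4
[... 246 characters left out ...]
284.3 227.2  22.   17.3] cen 282.0 225.8 326
knob_grip scene 0.38 [223.8 289.4  56.9  18.3] cen 225.0 287.4 482
scope top 0.62 [322.2 156.8 141.7 142.9] cen 317.3 157.4 11685
scope scene 0.56 [234.8 253.5 121.3 105.7] cen 231.5 249.4 8123
stage top 0.86 [317.1 150.8  58.9  24.1] cen 315.2 152.2 1217
stage scene 0.8 [220.9 287.4  55.2  19.6] cen 224.1 287.2 476
bench_block top 0.82 [196.2 218.2  18.   14.7] cen 197.4 217.5 281
bench_block top 0.58 [171.6 140.8  23.2  26.7] cen 172.3 140.5 458
bench_block top 0.45 [318.6 151.4  56.6  26.6] cen 315.6 152.1 1180
bench_block top 0.17 [269.2 195.1  27.7  22. ] cen 268.1 192.3 389
bench_block scene 0.66 [342.4 228.4  17.5  13.7] cen 344.1 226.6 160
```

View pics/topc.png

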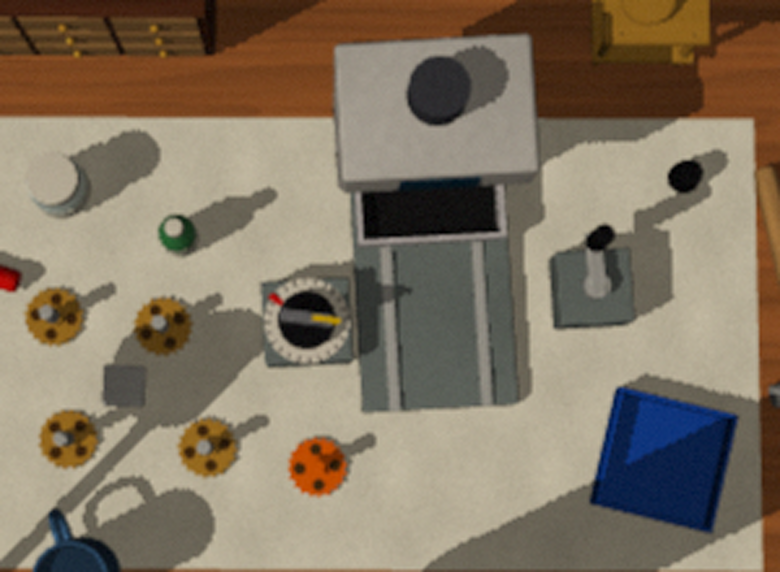

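View pics/scenec.png

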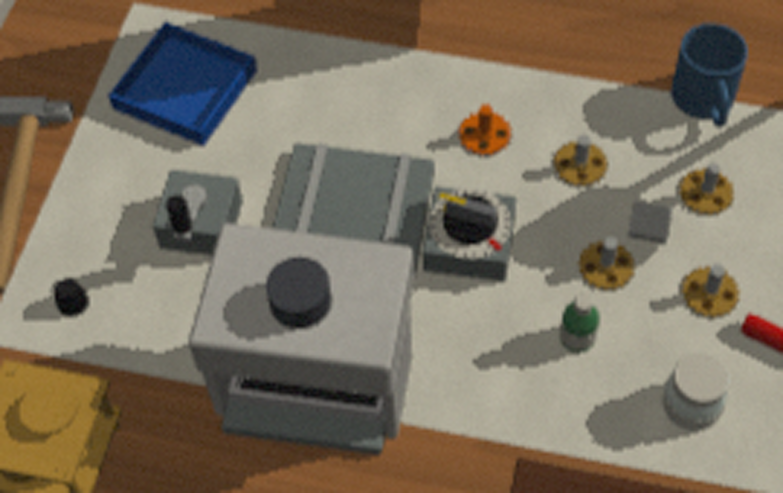

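The crops show the knob at crop (310,320), with the yellow pointer toward scope -y and the red mark at upper left, (277,298). The crank axis is at (597,287) with its handle at (600,237).

```bash
python3 - <<'E'
from h import *
np.set_printoptions(precision=4,suppress=True)
for n in("top","scene"): snap(n)
T=lambda x,y:(x/2.6+150-.3,y/2.6+70-.3)
S=lambda x,y:(x/2.9+120-.3,y/2.9+150-.3)
print("knob tri",tri((268.1,192.2),(282,225.8)))
for nm,a,b in [("handletop",T(600,235),S(176,200)),("knobyellow",T(340,322),S(441,197)),("knob bar other",T(282,317),S(492,217)),("bar mid",T(311,319),S(467,207)),
  ("crankaxis",T(597,287),S(195,190)),
  ("w0",T(46,313),S(717,270)),("w1",T(157,323),S(610,243)),("w2",T(61,438),S(712,171)),("w3",T(204,446),S(588,144)),("orange",T(318,447),S(486,108)),
  ("red in",T(283,304),S(491,240)),
  ("head corner L near",T(342,183),S(412,248)),
  ]:
    print(nm,tri(a,b))
# corners of scope base/gearbox/tray
for nm,uv,z in [("gb fl",T(555,328),.05),("gb fr",T(633,321),.05),("gb bl",T(551,258),.05),("kh fl",T(267,366),.045),("kh fr",T(352,362),.045),("kh bl",T(263,283),.045),("rail L near",T(393,410),.02),("rail L far",T(386,245),.02),("stage rim nl",T(360,242),.042),("stage rim nr",T(504,232),.042),("head nl",T(342,188),.185),("head nr",T(539,176),.185),("head fl",T(335,47),.185),("head fr",T(528,36),.185),
 ("tray a",T(621,387),.03),("tray b",T(736,415),.03),("tray c",T(713,531),.03),("tray d",T(591,503),.03)]:
    print(nm,plane("top",uv,z)[:2])
# disc centres by brass colour at z=6mm
for n,z in(("top",.006),("scene",.006)):
  hsv=cv2.cvtColor(cam[n]["color"],cv2.COLOR_RGB2HSV)
  for d in robot.cut_out("wheel0",n):
    v,u=np.nonzero(d["mask"]);c=cv2.minEnclosingCircle(np.c_[u,v].astype(np.float32))
    print(n,round(d["score"],2),"hue",np.median(hsv[v,u,0]),plane(n,((u.min()+u.max())/2,(v.min()+v.max())/2),z)[:2],plane(n,(u.mean(),v.mean()),z)[:2])
print(proj("top",(.5,0,0)))
E
```

```text
knob tri [0.5367 0.0671 0.0509]
handletop [ 0.6173 -0.2356  0.1194]
knobyellow [0.5303 0.0324 0.079 ]
knob bar other [0.5367 0.0926 0.0667]
bar mid [0.5339 0.0628 0.0736]
crankaxis [ 0.5699 -0.2398  0.0678]
w0 [0.542  0.3462 0.0472]
w1 [0.5318 0.2264 0.0479]
w2 [0.4084 0.3284 0.0437]
w3 [0.4002 0.1789 0.0434]
orange [0.3992 0.0566 0.0791]
red in [0.553  0.0937 0.0443]
head corner L near [0.658  0.031  0.1765]
gb fl [ 0.528  -0.1983]
gb fr [ 0.5359 -0.2816]
gb bl [ 0.6033 -0.1946]
kh fl [0.4864 0.109 ]
kh fr [0.4911 0.0181]
kh bl [0.5757 0.1139]
rail L near [ 0.441  -0.0271]
rail L far [ 0.6214 -0.0193]
stage rim nl [0.6211 0.0098]
stage rim nr [ 0.6326 -0.1455]
head nl [0.6512 0.0316]
head nr [ 0.6639 -0.1612]
head fl [0.7919 0.039 ]
head fr [ 0.8037 -0.1514]
tray a [ 0.4665 -0.2723]
tray b [ 0.4369 -0.3956]
tray c [ 0.3126 -0.3689]
tray d [ 0.3418 -0.2387]
top 0.9 hue 19.0 [0.4034 0.1748] [0.4018 0.1743]
top 0.9 hue 18.0 [0.5344 0.2262] [0.5344 0.2251]
top 0.83 hue 174.0 [0.5157 0.5661] [0.5165 0.5663]
top 0.82 hue 142.0 [0.3634 0.5546] [0.3638 0.5531]
top 0.73 hue 12.0 [0.3799 0.054 ] [0.3799 0.0532]
top 0.66 hue 18.0 [0.4112 0.327 ] [0.4103 0.3257]
top 0.58 hue 18.0 [0.544 0.345] [0.5454 0.3445]
top 0.52 hue 50.5 [0.6355 0.2088] [0.6355 0.2083]
scene 0.81 hue 173.0 [0.5187 0.5662] [0.5187 0.568 ]
scene 0.68 hue 20.0 [0.411  0.3292] [0.4124 0.3301]
scene 0.64 hue 20.0 [0.5472 0.3458] [0.548  0.3469]
scene 0.62 hue 13.0 [0.3796 0.0565] [0.3827 0.0569]
scene 0.52 hue 20.0 [0.5408 0.228 ] [0.5397 0.2275]
scene 0.51 hue 142.0 [0.3639 0.5552] [0.3669 0.556 ]
scene 0.49 hue 20.0 [0.3982 0.1767] [0.4005 0.1773]
[291.0485 207.0332]
```

```bash
cat >> h.py <<'E'
from scipy.spatial.transform import Rotation as Ro
def rel(p,psi=None):
    "tool-frame turn (deg) and shift (mm) from the measured pose to TCP p, tool down with yaw psi"
    s=robot.state();R=Ro.from_rotvec(s["ee_rot"]);d=R.inv().apply(np.array(p)-s["position"])*1e3
    x=R.as_matrix()[:,0];now=np.arctan2(x[1],x[0])
    t=np.zeros(3)
    if psi is not None:
        G=Ro.from_matrix(np.c_[[np.cos(psi),np.sin(psi),0],[np.sin(psi),-np.cos(psi),0],[0,0,-1]])
        t=(R.inv()*G).as_rotvec(degrees=True)
    print("now",s["position"].round(4),"psi",now.round(3),"turn",t.round(1),"shift",d.round(1),"t",round(s["clock"],2))
E
python3 - <<'E'
from h import *
rel((.616,-.236,.20),.06)
E
```

```text
now [ 0.129  -0.5347  0.2055] psi 0.237 turn [ 0.  -0.  10.1] shift [ 543.4 -176.1    5.5] t 1.2
```

```bash
python3 -m inch '[[0,0,2,54,-18,0,94],[0,0,4,108,-35,0,94],[0,0,6,163,-53,0,94],[0,0,8,217,-70,0,94],[0,0,10.1,272,-88,0,94]]'; python3 -c "
from h import *
rel((.616,-.236,.20),.06)"
```

```text
clock: 1.82
position: [0.3742, -0.3843, 0.2057]
ee_rot: [3.139, 0.093, 0.001]
force: [0.2, -0.5, -0.3]
width: 1.001
grip_force: 0.0
now [ 0.3742 -0.3843  0.2057] psi 0.059 turn [ 0.  -0.  -0.1] shift [ 250.1 -133.8    5.7] t 1.82
```

```bash
python3 -m inch '[[0,0,0,50,-27,0,50],[0,0,0,100,-54,0,50],[0,0,0,150,-80,0,50],[0,0,0,200,-107,0,50],[0,0,0,250,-134,5,50]]'; python3 - <<'E'
from h import *
for n in("top","scene"): snap(n)
rel((.616,-.236,.081),.06)
for n in("top","scene"):
  for d in robot.cut_out("crank_handle",n): print(n,d["score"],d["rect"])
a=cam["top"]["color"][130:220,340:430,::-1];b=cam["scene"]["color"][180:270,140:230,::-1]
cv2.imwrite("pics/crank1.png",cv2.resize(np.hstack([a,b]),None,fx=4.4,fy=4.4,interpolation=cv2.INTER_CUBIC))
E
```

```text
clock: 2.45
position: [0.616, -0.2355, 0.2011]
ee_rot: [3.139, 0.095, 0.002]
force: [1.2, -0.6, 0.8]
width: 0.54
grip_force: 0.0
now [ 0.6175 -0.2322  0.1979] psi 0.067 turn [-0.2  0.1  0.4] shift [ -1.7   4.  116.9] t 2.55
scene 0.62 [182.5, 223.4, 9.6, 21.5]
scene 0.43 [281.5, 225.2, 16.7, 16.3]
```

View pics/crank1.png

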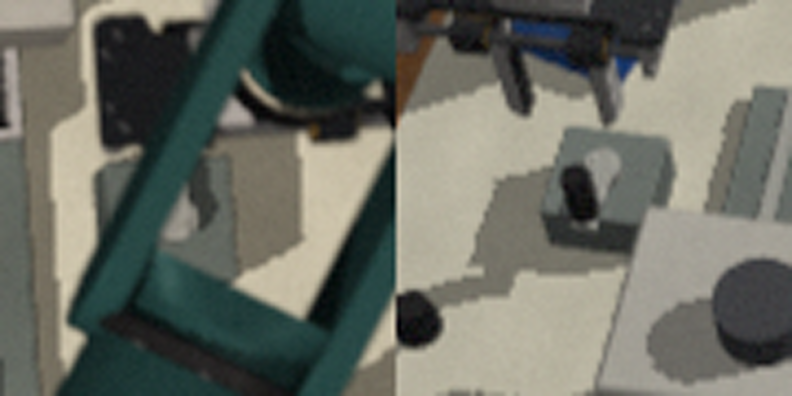

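The scene crop shows the fingers above the handle, whose top is at about scene pixel (180.7, 220). I go down and close.

```bash
python3 - <<'E'
from h import *
snap("scene"); print(plane("scene",(180.7,219.5),.116))
rel((.616,-.236,.083),.06)
E
python3 -m inch '[[0,0,0,-1,1,30,50],[0,0,0,-1,1,70,50],[0,0,0,-1,1,110,50],[0,0,0,-1,1,116,50],[0,0,0,-1,1,116,50]]' 30; python3 -c "
from h import *
rel((.616,-.236,.083),.06)"
```

```text
[ 0.61823264 -0.23718525  0.116     ]
now [ 0.6138 -0.2367  0.2002] psi 0.061 turn [0.  0.1 0. ] shift [  2.4  -0.6 117.2] t 2.7
clock: 3.32
position: [0.613, -0.2387, 0.0858]
ee_rot: [3.139, 0.093, 0.002]
force: [0.7, -1.2, 0.4]
width: 0.534
grip_force: 0.0
now [ 0.613  -0.2387  0.0858] psi 0.059 turn [ 0.1 -0.1 -0.1] shift [ 3.1 -2.5  2.8] t 3.33
```

Close, with a small x correction.

```bash
python3 -m inch '[[0,0,0,4,-2,2,50],[0,0,0,4,-2,2,20],[0,0,0,4,-2,2,18],[0,0,0,4,-2,2,18],[0,0,0,4,-2,2,18]]' 30; python3 -c "
from h import *
rel((.616,-.236,.083),.06)"
```

```text
clock: 3.95
position: [0.6176, -0.2364, 0.0832]
ee_rot: [3.138, 0.094, 0.002]
force: [-0.0, -2.6, 1.9]
width: 0.231
grip_force: 30.0
now [ 0.6176 -0.2364  0.0832] psi 0.06 turn [ 0.1 -0.1  0. ] shift [-1.6 -0.5  0.2] t 3.95
```

```bash
python3 -m inch '[[0,0,0,-6,-22.5,0,18],[0,0,0,-22.5,-39,0,18],[0,0,0,-45,-45,0,18],[0,0,0,-67.5,-39,0,18],[0,0,0,-84,-22.5,0,18]]'
```

```text
clock: 4.58
position: [0.5343, -0.2182, 0.0832]
ee_rot: [3.139, 0.096, 0.012]
force: [11.3, -1.8, -4.5]
width: 0.231
grip_force: 30.0
```

```bash
python3 -m inch '[[0,0,0,-6,22.5,0,18],[0,0,0,0,45,0,18],[0,0,0,16.5,61.5,0,18],[0,0,0,39,67.5,0,18],[0,0,0,61.5,61.5,0,18]]'
```

```text
clock: 5.2
position: [0.5968, -0.2801, 0.0832]
ee_rot: [3.134, 0.089, -0.001]
force: [-1.8, -3.2, 3.0]
width: 0.229
grip_force: 30.0
```

```bash
python3 -m inch '[[0,0,0,16.5,-16.5,0,18],[0,0,0,22.5,-39,0,18],[0,0,0,16.5,-61.5,0,18],[0,0,0,0,-78,0,18],[0,0,0,-22.5,-84,0,18]]'
```

```text
clock: 5.82
position: [0.57, -0.1965, 0.0831]
ee_rot: [3.131, 0.095, 0.005]
force: [4.4, -15.4, -3.4]
width: 0.228
grip_force: 30.0
```

```bash
python3 -m inch '[[0,0,0,-22.5,6,0,18],[0,0,0,-39,22.5,0,18],[0,0,0,-45,45,0,18],[0,0,0,-39,67.5,0,18],[0,0,0,-22.5,84,0,18]]'
```

```text
clock: 6.45
position: [0.5486, -0.2797, 0.0832]
ee_rot: [3.139, 0.093, -0.012]
force: [-6.0, -1.7, 5.0]
width: 0.224
grip_force: 30.0
```

```bash
python3 -m inch '[[0,0,0,22.5,6,0,18],[0,0,0,45,0,0,18],[0,0,0,61.5,-16.5,0,18],[0,0,0,67.5,-34,0,18],[0,0,0,67.5,-37,0,18]]'
```

```text
clock: 7.08
position: [0.6178, -0.2388, 0.0833]
ee_rot: [3.134, 0.096, 0.002]
force: [1.9, -10.8, -0.3]
width: 0.226
grip_force: 30.0
```

```bash
python3 -m inch '[[0,0,0,0,0,0,50],[0,0,0,0,0,0,50],[0,0,0,0,0,-60,50],[0,0,0,0,0,-110,50],[0,0,0,-40,30,-115,50]]'; python3 -m inch '[[0,0,0,-30,45,0,50],[0,0,0,-70,90,0,50],[0,0,0,-110,130,0,50],[0,0,0,-150,150,0,50],[0,0,0,-150,150,0,50]]';  python3 - <<'E'
from h import *
for n in("top","scene"): snap(n)
for t in("barrel","stage"):
 for n in("top","scene"):
  for d in robot.cut_out(t,n)[:2]: print(t,n,d["score"],d["rect"])
a=cam["top"]["color"][110:250,250:360,::-1];b=cam["scene"]["color"][150:290,180:290,::-1]
cv2.imwrite("pics/stage1.png",cv2.resize(np.hstack([a,b]),None,fx=3.6,fy=3.6,interpolation=cv2.INTER_CUBIC))
E
```

```text
clock: 7.7
position: [0.5821, -0.2677, 0.2027]
ee_rot: [3.137, 0.104, 0.013]
force: [-0.4, -0.9, 0.7]
width: 0.53
grip_force: 0.0
clock: 8.32
position: [0.4361, -0.4289, 0.1969]
ee_rot: [-3.138, -0.089, 0.002]
force: [0.3, 0.2, 0.4]
width: 0.534
grip_force: 0.0
barrel top 0.63 [321.5, 191.2, 22.7, 25.8]
barrel scene 0.8 [237.6, 221.7, 12.8, 22.3]
stage top 0.69 [321.4, 194.8, 63.1, 61.4]
stage scene 0.66 [238.1, 216.4, 55.5, 41.8]
```

View pics/stage1.png

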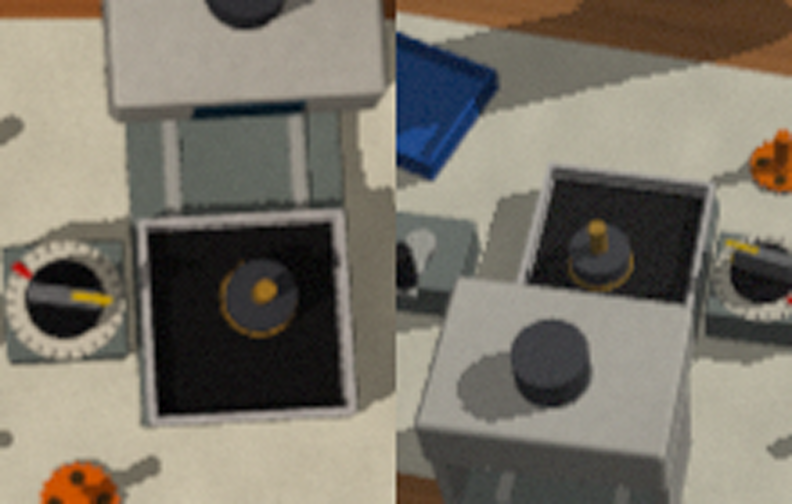

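The stage is out. The barrel arbor tip is at top crop (265,289) and scene crop (597,228). The rim's outer corners are at (135,214), (344,209), (355,412) and (152,424).

```bash
python3 - <<'E'
from h import *
np.set_printoptions(precision=4,suppress=True)
for n in("top","scene"): snap(n)
T=lambda x,y:(x/3.6+250-.35,y/3.6+110-.35)
S=lambda x,y:((x-396)/3.6+180-.35,y/3.6+150-.35)
print("barrel",tri(T(265,289),S(597,226)),plane("top",T(265,289),.087),plane("scene",S(597,226),.087))
c=np.array([plane("top",T(*p),.042)[:2] for p in((135,214),(344,209),(355,412),(152,424))])
print(c,"centre",c.mean(0)); print("yaw",[np.arctan2(*(v[::-1])) for v in (c[0]-c[3],c[1]-c[2])],[np.arctan2(-v[0],v[1]) for v in(c[0]-c[1],c[3]-c[2])])
print("from scene rim corners",plane("scene",S(553,168),.042),plane("scene",S(715,186),.042))
rel((.55,-.085,.2),.06)
E
```

```text
barrel [ 0.5399 -0.084   0.0875] [ 0.54   -0.0842  0.087 ] [ 0.5395 -0.084   0.087 ]
[[ 0.6032  0.0126]
 [ 0.6078 -0.15  ]
 [ 0.4498 -0.1576]
 [ 0.4398 -0.001 ]] centre [ 0.5252 -0.074 ]
yaw [np.float64(0.0826174595014698), np.float64(0.048318566652921655)] [np.float64(0.02845567660761399), np.float64(0.0636389310132776)]
from scene rim corners [ 0.4553 -0.1511  0.042 ] [0.4443 0.0032 0.042 ]
now [ 0.4395 -0.4275  0.1974] psi 0.063 turn [-0.  -0.   0.1] shift [ 131.7 -334.9   -2.5] t 8.72
```

```bash
python3 -m inch '[[0,0,0,22,-60,0,50],[0,0,0,44,-120,0,50],[0,0,0,66,-180,0,50],[0,0,0,88,-240,0,50],[0,0,0,106,-295,0,50]]'; python3 -m inch '[[0,0,0,16,-41.5,20,40],[0,0,0,16,-41.5,60,40],[0,0,0,16,-41.5,80,40],[0,0,0,16,-41.5,80,40]]'; python3 -c "
from h import *
rel((.540,-.084,.058),.06)"
```

```text
clock: 9.35
position: [0.5269, -0.1259, 0.1976]
ee_rot: [3.14, 0.096, 0.001]
force: [0.8, -0.8, -0.3]
width: 0.529
grip_force: 0.0
clock: 9.85
position: [0.5385, -0.0849, 0.1153]
ee_rot: [-3.139, -0.097, 0.007]
force: [0.6, -0.2, 0.7]
width: 0.427
grip_force: 0.0
now [ 0.5385 -0.0849  0.1153] psi 0.062 turn [-0.1  0.2  0.1] shift [ 1.8 -0.7 57.3] t 9.85
```

```bash
python3 -m inch '[[0,0,0,1.5,-1,35,40],[0,0,0,1.5,-1,57,40],[0,0,0,1.5,-1,57,12],[0,0,0,1.5,-1,57,10],[0,0,0,1.5,-1,57,10]]' 30;python3 -m inch '[[0,0,0,0,0,0,10],[0,0,0,0,0,-30,10],[0,0,0,0,0,-65,10],[0,0,0,0,0,-85,10],[0,0,0,0,0,-85,10]]';python3 -c "
from h import *
rel((.389,-.319,.143),.06)"
```

```text
clock: 10.48
position: [0.5425, -0.0854, 0.0626]
ee_rot: [3.139, 0.095, 0.006]
force: [-0.4, 0.9, 2.1]
width: 0.167
grip_force: 30.0
clock: 11.1
position: [0.5421, -0.0853, 0.1473]
ee_rot: [3.139, 0.095, 0.006]
force: [-0.1, -1.0, -1.7]
width: 0.163
grip_force: 30.0
now [ 0.5421 -0.0853  0.1473] psi 0.061 turn [ 0.1 -0.2  0. ] shift [-167.  224.    4.] t 11.1
```

```bash
python3 -m inch '[[0,0,0,-34,45,0,10],[0,0,0,-68,91,0,10],[0,0,0,-102,137,0,10],[0,0,0,-136,182,0,10],[0,0,0,-167,224,0,10]]';python3 -m inch '[[0,0,0,0,0,20,10],[0,0,0,0,0,60,10],[0,0,0,0,0,90,10],[0,0,0,0,0,103,10],[0,0,0,0,0,104,10]]';python3 -c "
from h import *
rel((.389,-.319,.0406),.06)"
```

```text
clock: 11.72
position: [0.386, -0.3194, 0.1435]
ee_rot: [-3.138, -0.094, 0.003]
force: [0.6, 0.7, -1.8]
width: 0.163
grip_force: 30.0
clock: 12.35
position: [0.3876, -0.3182, 0.0409]
ee_rot: [-3.139, -0.095, 0.001]
force: [0.4, 0.2, -2.3]
width: 0.167
grip_force: 30.0
now [ 0.3876 -0.3182  0.0409] psi 0.061 turn [-0.1  0.1  0. ] shift [1.3 0.8 0.3] t 12.35
```

```bash
python3 -m inch '[[0,0,0,0,0,0.5,10],[0,0,0,0,0,0.5,40],[0,0,0,0,0,0.5,40],[0,0,0,0,0,-50,40],[0,0,0,0,0,-110,40]]';python3 - <<'E'
from h import *
np.set_printoptions(precision=4,suppress=True)
for n in("top","scene"): snap(n)
for n,z in(("top",.006),("scene",.006)):
  hsv=cv2.cvtColor(cam[n]["color"],cv2.COLOR_RGB2HSV)
  for d in robot.cut_out("wheel0",n):
    v,u=np.nonzero(d["mask"]); h=np.median(hsv[v,u,0])
    if 15<h<25: print(n,round(d["score"],2),h,plane(n,((u.min()+u.max())/2,(v.min()+v.max())/2),z)[:2],np.round(d["rect"]))
rel((.400,.178,.15),.06)
a=cam["top"]["color"][160:300,140:440,::-1]
cv2.imwrite("pics/w1.png",cv2.resize(a,None,fx=2.6,fy=2.6,interpolation=cv2.INTER_CUBIC))
E
```

```text
clock: 12.98
position: [0.3873, -0.3181, 0.1516]
ee_rot: [-3.138, -0.095, 0.003]
force: [1.6, -1.3, 1.0]
width: 0.419
grip_force: 0.0
top 0.84 19.0 [0.402  0.1748] [229. 243.  23.  23.]
top 0.8 18.0 [0.4098 0.3269] [175. 240.  23.  24.]
top 0.71 19.0 [0.544  0.3436] [171. 194.  21.  25.]
top 0.7 18.0 [0.533  0.2247] [214. 195.  22.  22.]
top 0.27 21.0 [0.6916 0.3434] [171. 141.  23.  27.]
scene 0.73 20.0 [0.4113 0.3275] [362. 216.  22.  19.]
scene 0.58 20.0 [0.3982 0.1767] [323. 204.  17.  19.]
scene 0.55 20.0 [0.5469 0.3474] [366. 253.  18.  21.]
scene 0.5 20.0 [0.5352 0.2272] [328. 242.  22.  21.]
now [ 0.3888 -0.3196  0.1535] psi 0.061 turn [ 0.2 -0.2  0. ] shift [  41.3 -496.     1.9] t 13.18
```

View pics/w1.png

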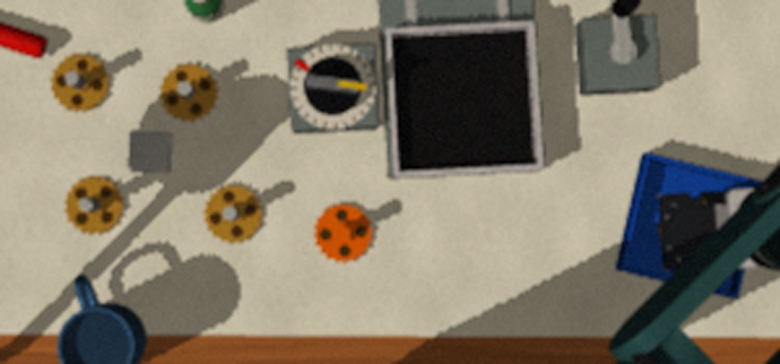

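The wheels haven't moved: they are at crop (80,80), (190,92), (95,205) and (234,212). The empty stage shows clearly and the barrel is in the tray, hidden under the gripper.

```bash
python3 -m inch '[[0,0,0,5,-60,0,40],[0,0,0,10,-120,0,40],[0,0,0,15,-180,0,40],[0,0,0,20,-240,0,40],[0,0,0,25,-300,0,40]]';python3 -m inch '[[0,0,0,5,-60,0,40],[0,0,0,10,-120,0,40],[0,0,0,15.3,-180,20,40],[0,0,0,16.3,-195,40,40],[0,0,0,16.3,-195,60,40]]';python3 -c "
from h import *
rel((.400,.177,.022),.06)"
```

```text
clock: 13.8
position: [0.3934, -0.0158, 0.1494]
ee_rot: [-3.139, -0.094, 0.005]
force: [0.7, 0.3, 0.3]
width: 0.429
grip_force: 0.0
clock: 14.42
position: [0.3975, 0.179, 0.0885]
ee_rot: [3.139, 0.1, -0.006]
force: [-0.3, 0.6, 0.3]
width: 0.427
grip_force: 0.0
now [0.3975 0.179  0.0885] psi 0.064 turn [0.1 0.2 0.2] shift [ 2.7  2.1 66.5] t 14.43
```

```bash
python3 -m inch '[[0,0,0,2.5,2,40,40],[0,0,0,2.5,2,66,40],[0,0,0,2.5,2,66,40],[0,0,0,2.5,2,66,12],[0,0,0,2.5,2,66,10]]' 30;python3 -m inch '[[0,0,0,0,0,0,10],[0,0,0,0,0,-40,10],[0,0,0,0,0,-90,10],[0,0,0,0,0,-130,10],[0,0,0,0,0,-130,10]]';python3 -c "
from h import *
rel((.5597,-.0349,.15),.06)"
```

```text
clock: 15.05
position: [0.4029, 0.1763, 0.0267]
ee_rot: [-3.14, -0.095, -0.004]
force: [-0.6, 0.5, -0.2]
width: 0.251
grip_force: 0.0
clock: 15.68
position: [0.4043, 0.1768, 0.1597]
ee_rot: [-3.138, -0.095, -0.014]
force: [-0.0, 0.0, -1.6]
width: 0.162
grip_force: 30.0
now [0.4043 0.1768 0.1597] psi 0.061 turn [-0.1 -0.5  0. ] shift [142.2 220.7  10.5] t 15.68
```

```bash
python3 -m inch '[[0,0,0,29,44,0,10],[0,0,0,58,88,0,10],[0,0,0,87,133,0,10],[0,0,0,116,178,0,10],[0,0,0,144,221,0,10]]';python3 -m inch '[[0,0,0,0,0,20,10],[0,0,0,0,0,60,10],[0,0,0,0,0,85,10],[0,0,0,0,0,95,10],[0,0,0,0,0,95,10]]';python3 - <<'E'
from h import *
np.set_printoptions(precision=4,suppress=True)
rel((.5615,-.035,.0555),.06)
E
```

```text
clock: 16.3
position: [0.5588, -0.0373, 0.1531]
ee_rot: [-3.139, -0.094, 0.005]
force: [0.8, 0.7, -0.5]
width: 0.165
grip_force: 30.0
clock: 16.92
position: [0.558, -0.0357, 0.0591]
ee_rot: [-3.14, -0.095, 0.004]
force: [0.6, -0.4, -0.8]
width: 0.164
grip_force: 30.0
now [ 0.558  -0.0357  0.0591] psi 0.061 turn [-0.   0.2  0. ] shift [ 3.5 -0.4  3.5] t 16.93
```

```bash
python3 -m inch '[[0,0,0,3,0,2,10],[0,0,0,3,0,4,10],[0,0,0,3,0,4,10],[0,0,0,3,0,4,10]]';python3 - <<'E'
from h import *
P=[];F=[]
for i in range(6): snap("top");s=robot.state();P.append(s["position"]);F.append(s["force"])
print(np.mean(P,0),np.std(P,0),np.mean(F,0),np.std(F,0))
E
```

```text
clock: 17.42
position: [0.5622, -0.0357, 0.0568]
ee_rot: [3.14, 0.095, 0.001]
force: [0.8, -0.5, -2.0]
width: 0.165
grip_force: 30.0
[ 0.56202467 -0.03570507  0.05661054] [4.38678372e-05 1.42658650e-05 9.00706437e-05] [-0.12132617  0.01863152 -0.99706149] [0.36262353 0.26115232 0.54248167]
```

```bash
python3 -m inch '[[0,0,0,0,0,1,10],[0,0,0,0,0,1,10],[0,0,0,0,0,1,10]]';python3 -m inch '[[0,0,0,0,0,1,10],[0,0,0,0,0,1,10],[0,0,0,0,0,1,10]]'; python3 -m inch '[[0,0,0,0,0,1,10],[0,0,0,0,0,1,10],[0,0,0,0,0,1,10]]'
```

```text
clock: 18.1
position: [0.5619, -0.0357, 0.0554]
ee_rot: [3.14, 0.095, -0.0]
force: [-0.2, 0.4, -1.2]
width: 0.162
grip_force: 30.0
clock: 18.48
position: [0.5619, -0.0357, 0.0544]
ee_rot: [3.14, 0.095, -0.0]
force: [0.1, -0.6, -1.7]
width: 0.16
grip_force: 30.0
clock: 18.85
position: [0.562, -0.0357, 0.0535]
ee_rot: [3.14, 0.095, -0.0]
force: [-0.8, -0.5, -1.8]
width: 0.163
grip_force: 30.0
```

```bash
for i in 1 2 3; do python3 -m inch '[[0,0,0,0,0,1,10],[0,0,0,0,0,1,10],[0,0,0,0,0,1,10]]' | egrep 'pos|force'; done
```

```text
position: [0.5621, -0.0357, 0.0527]
force: [-0.9, -0.5, 0.7]
grip_force: 30.0
position: [0.5621, -0.0357, 0.0527]
force: [-2.8, -0.4, 5.2]
grip_force: 30.0
position: [0.5621, -0.0357, 0.0526]
force: [-4.2, 0.5, 8.8]
grip_force: 30.0
```

```bash
python3 -m inch '[[0,0,0,0,0,-2,10],[0,0,0,0,0,-2,36],[0,0,0,0,0,-2,36],[0,0,0,0,0,-40,36],[0,0,0,0,0,-95,36]]';python3 -m inch '[[0,0,0,0,0,0,36],[0,0,0,0,0,0,36]]';python3 -c "
from h import *
rel((.533,.226,.15),.06)"
```

```text
clock: 20.6
position: [0.5604, -0.0354, 0.1438]
ee_rot: [-3.139, -0.095, 0.009]
force: [0.8, 0.6, -0.6]
width: 0.385
grip_force: 0.0
clock: 20.85
position: [0.5618, -0.0357, 0.145]
ee_rot: [-3.14, -0.095, 0.001]
force: [-0.7, 0.6, 0.3]
width: 0.384
grip_force: 0.0
now [ 0.5618 -0.0357  0.145 ] psi 0.06 turn [-0.  0.  0.] shift [ -12.9 -262.9   -5. ] t 20.85
```

```bash
python3 -m inch '[[0,0,0,-3,-53,0,40],[0,0,0,-6,-106,0,40],[0,0,0,-9,-159,0,40],[0,0,0,-12,-212,0,40],[0,0,0,-12,-263,0,40]]';python3 -m inch '[[0,0,0,0,0,40,40],[0,0,0,0,0,80,40],[0,0,0,0,0,110,40],[0,0,0,0,0,120,40],[0,0,0,0,0,120,40]]';python3 -m inch '[[0,0,0,0,0,0,40],[0,0,0,0,0,0,12],[0,0,0,0,0,0,10],[0,0,0,0,0,0,10]]' 30; python3 -m inch '[[0,0,0,0,0,-50,10],[0,0,0,0,0,-90,10],[0,0,0,0,0,-125,10],[0,0,0,0,0,-125,10],[0,0,0,0,0,-125,10]]';python3 -c "
from h import *
rel((.5641,-.1087,.15),.06)"
```

```text
clock: 21.48
position: [0.5324, 0.2274, 0.1427]
ee_rot: [3.139, 0.095, -0.007]
force: [0.3, -0.2, -0.0]
width: 0.425
grip_force: 0.0
clock: 22.1
position: [0.5331, 0.2257, 0.024]
ee_rot: [3.139, 0.095, -0.005]
force: [0.1, 0.3, -0.2]
width: 0.426
grip_force: 0.0
clock: 22.6
position: [0.5345, 0.2261, 0.0261]
ee_rot: [3.14, 0.095, 0.002]
force: [0.7, -0.6, 1.8]
width: 0.165
grip_force: 30.0
clock: 23.22
position: [0.5331, 0.2258, 0.1484]
ee_rot: [3.139, 0.095, -0.005]
force: [0.3, 0.7, -2.2]
width: 0.162
grip_force: 30.0
now [0.5331 0.2258 0.1484] psi 0.061 turn [0.  0.2 0. ] shift [ 10.7 335.8  -1.3] t 23.23
```

```bash
python3 -m inch '[[0,0,0,2,60,0,10],[0,0,0,4,120,0,10],[0,0,0,6,180,0,10],[0,0,0,8,240,0,10],[0,0,0,9,295,0,10]]';python3 -m inch '[[0,0,0,1,41,0,10],[0,0,0,1,41,40,10],[0,0,0,1,41,80,10],[0,0,0,1,41,90,10],[0,0,0,1,41,90,10]]';python3 - <<'E'
from h import *
snap("scene");snap("top")
rel((.5641,-.1087,.0535),.06)
a=cam["top"]["color"][140:250,260:370,::-1];b=cam["scene"]["color"][170:280,190:300,::-1]
cv2.imwrite("pics/p1.png",cv2.resize(np.hstack([a,b]),None,fx=3.6,fy=3.6,interpolation=cv2.INTER_CUBIC))
E
```

```text
clock: 23.85
position: [0.5593, -0.0695, 0.1472]
ee_rot: [-3.139, -0.094, 0.008]
force: [1.1, 0.5, -1.1]
width: 0.166
grip_force: 30.0
clock: 24.48
position: [0.5633, -0.1083, 0.0588]
ee_rot: [-3.139, -0.095, 0.005]
force: [0.6, 1.0, -1.2]
width: 0.161
grip_force: 30.0
now [ 0.5654 -0.1087  0.0618] psi 0.061 turn [ 0.1 -0.1  0.1] shift [-1.3 -0.1  8.3] t 24.57
```

View pics/p1.png

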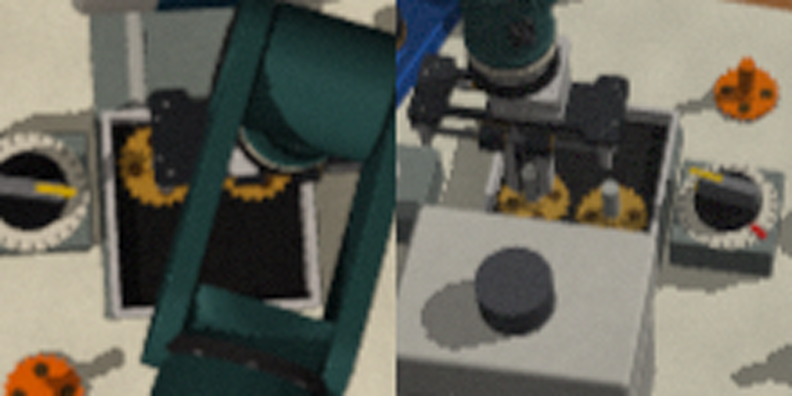

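Wheel A sits flat at the far left of the stage, and the second wheel hangs over the far right slot with gaps all round. I lower and release it.

```bash
python3 -m inch '[[0,0,0,-1,0,5,10],[0,0,0,-1,0,7,10],[0,0,0,-1,0,7.5,10],[0,0,0,-1,0,7.5,10],[0,0,0,-1,0,7.5,10]]'; python3 -m inch '[[0,0,0,0,0,0.5,10],[0,0,0,0,0,0.5,10],[0,0,0,0,0,0.5,10]]'
```

```text
clock: 25.2
position: [0.5635, -0.1088, 0.0531]
ee_rot: [3.14, 0.095, 0.0]
force: [0.0, -0.5, -1.4]
width: 0.164
grip_force: 30.0
clock: 25.58
position: [0.5634, -0.1087, 0.0525]
ee_rot: [3.14, 0.095, 0.0]
force: [0.8, 0.6, -1.4]
width: 0.162
grip_force: 30.0
```

```bash
python3 -m inch '[[0,0,0,0,0,1,10],[0,0,0,0,0,1,10],[0,0,0,0,0,1,36],[0,0,0,0,0,1,36],[0,0,0,0,0,-40,36]]';python3 -m inch '[[0,0,0,0,0,-55,36],[0,0,0,0,0,-55,36],[0,0,0,0,0,-55,36]]';python3 - <<'E'
from h import *
for n in("top","scene"): snap(n)
for n,z in(("top",.006),("scene",.006)):
  hsv=cv2.cvtColor(cam[n]["color"],cv2.COLOR_RGB2HSV)
  for d in robot.cut_out("wheel0",n):
    v,u=np.nonzero(d["mask"]); h=np.median(hsv[v,u,0])
    if 15<h<25: print(n,round(d["score"],2),h,plane(n,((u.min()+u.max())/2,(v.min()+v.max())/2),z)[:2],np.round(d["rect"]))
rel((.4105,.327,.15),.06)
E
```

```text
clock: 26.2
position: [0.5605, -0.1079, 0.0885]
ee_rot: [-3.137, -0.095, 0.014]
force: [0.5, 0.3, -0.3]
width: 0.379
grip_force: 0.0
clock: 26.58
position: [0.5632, -0.1087, 0.1471]
ee_rot: [3.14, 0.095, -0.0]
force: [0.3, 0.7, -0.3]
width: 0.385
grip_force: 0.0
top 0.79 19.0 [0.54540912 0.34505709] [171. 195.  23.  21.]
top 0.64 18.5 [0.40978503 0.32551441] [178. 240.  21.  22.]
top 0.64 19.0 [ 0.55033341 -0.11818117] [333. 189.  14.  10.]
top 0.51 18.0 [ 0.56290534 -0.03385786] [303. 185.  23.  22.]
scene 0.67 20.0 [ 0.53888266 -0.11701652] [227. 225.  21.  18.]
scene 0.61 20.0 [0.54720784 0.34577322] [366. 250.  19.  20.]
scene 0.59 20.0 [ 0.53893496 -0.03933316] [252. 228.  18.  13.]
scene 0.52 20.0 [0.41133686 0.32752884] [361. 215.  22.  18.]
now [ 0.5624 -0.1084  0.1453] psi 0.061 turn [-0.1  0.2  0. ] shift [-125.3 -443.8   -3.7] t 26.77
```

```bash
python3 -m inch '[[0,0,0,-16,-58,0,40],[0,0,0,-32,-116,0,40],[0,0,0,-48,-174,0,40],[0,0,0,-65,-232,0,40],[0,0,0,-81,-290,0,40]]';python3 -m inch '[[0,0,0,-16,-58,0,40],[0,0,0,-32,-116,0,40],[0,0,0,-44.5,-154,0,40],[0,0,0,-44.5,-154,30,40],[0,0,0,-44.5,-154,60,40]]'; python3 -m inch '[[0,0,0,0,0,40,40],[0,0,0,0,0,62,40],[0,0,0,0,0,62,40],[0,0,0,0,0,62,40]]';python3 -c "
from h import *
rel((.4105,.327,.0255),.06)"
```

```text
clock: 27.4
position: [0.4635, 0.1774, 0.1463]
ee_rot: [3.14, 0.095, -0.003]
force: [0.3, 0.8, -1.1]
width: 0.426
grip_force: 0.0
clock: 28.02
position: [0.4105, 0.3274, 0.0858]
ee_rot: [3.139, 0.098, -0.001]
force: [0.2, 0.0, 0.1]
width: 0.424
grip_force: 0.0
clock: 28.52
position: [0.4117, 0.3271, 0.026]
ee_rot: [-3.14, -0.095, -0.001]
force: [0.6, 0.3, 0.5]
width: 0.424
grip_force: 0.0
now [0.4117 0.3271 0.026 ] psi 0.06 turn [-0. -0.  0.] shift [-1.2  0.   0.5] t 28.52
```

```bash
python3 -m inch '[[0,0,0,0,0,0,10],[0,0,0,0,0,0,10],[0,0,0,0,0,0,10],[0,0,0,0,0,-50,10],[0,0,0,0,0,-100,10]]' 30; python3 -m inch '[[0,0,0,0,0,-22,10],[0,0,0,7,60,-22,10],[0,0,0,14,120,-22,10],[0,0,0,21,180,-22,10],[0,0,0,28,240,-22,10]]';python3 -m inch '[[0,0,0,7,60,0,10],[0,0,0,14,120,0,10],[0,0,0,21,180,0,10],[0,0,0,24,204,0,10],[0,0,0,24,204,40,10]]';python3 -m inch '[[0,0,0,0,0,40,10],[0,0,0,0,0,51,10],[0,0,0,0,0,51,10],[0,0,0,0,0,51,10]]';python3 -c "
from h import *
rel((.4903,-.1131,.053),.06)"
```

```text
clock: 29.15
position: [0.4105, 0.3264, 0.1255]
ee_rot: [3.139, 0.095, -0.004]
force: [0.2, 0.0, -1.4]
width: 0.164
grip_force: 30.0
clock: 29.78
position: [0.4536, 0.0873, 0.1474]
ee_rot: [3.14, 0.096, 0.001]
force: [0.9, 0.4, -1.3]
width: 0.158
grip_force: 30.0
clock: 30.4
position: [0.4929, -0.1164, 0.1104]
ee_rot: [3.137, 0.089, 0.012]
force: [0.3, 0.5, -2.1]
width: 0.163
grip_force: 30.0
clock: 30.9
position: [0.4915, -0.1135, 0.0585]
ee_rot: [3.139, 0.095, 0.005]
force: [0.6, 0.2, -1.1]
width: 0.16
grip_force: 30.0
now [ 0.4915 -0.1135  0.0585] psi 0.061 turn [ 0.1 -0.2  0. ] shift [-1.2 -0.5  5.5] t 30.9
```

```bash
python3 -m inch '[[0,0,0,-1,0,3,10],[0,0,0,-1,0,5,10],[0,0,0,-1,0,5.5,10],[0,0,0,-1,0,5.5,10],[0,0,0,-1,0,5.5,10]]'; python3 -m inch '[[0,0,0,0,0,0.5,10],[0,0,0,0,0,0.5,10],[0,0,0,0,0,0.5,10]]'
```

```text
clock: 31.52
position: [0.4896, -0.1134, 0.0521]
ee_rot: [3.139, 0.095, 0.002]
force: [-1.1, -0.1, 5.9]
width: 0.163
grip_force: 30.0
clock: 31.9
position: [0.4896, -0.1134, 0.0521]
ee_rot: [3.139, 0.095, 0.002]
force: [-3.4, 0.6, 7.9]
width: 0.162
grip_force: 30.0
```

Contact. I release, rise and look.

```bash
python3 -m inch '[[0,0,0,0,0,-1.5,10],[0,0,0,0,0,-1.5,36],[0,0,0,0,0,-1.5,36],[0,0,0,0,0,-50,36],[0,0,0,0,0,-96,36]]';python3 -m inch '[[0,0,0,0,-40,0,36],[0,0,0,0,-100,0,36],[0,0,0,0,-160,0,36],[0,0,0,0,-220,0,36],[0,0,0,0,-220,0,36]]';python3 - <<'E'
from h import *
for n in("top","scene"): snap(n)
for n,z in(("top",.006),("scene",.006)):
  hsv=cv2.cvtColor(cam[n]["color"],cv2.COLOR_RGB2HSV)
  for d in robot.cut_out("wheel0",n):
    v,u=np.nonzero(d["mask"]); h=np.median(hsv[v,u,0]); uv=((u.min()+u.max())/2,(v.min()+v.max())/2)
    if 15<h<25: print(n,round(d["score"],2),h,plane(n,uv,z)[:2],"on stage",plane(n,uv,.033)[:2])
rel((.545,.345,.15),.06)
a=cam["top"]["color"][140:250,260:370,::-1];b=cam["scene"]["color"][170:280,190:300,::-1]
cv2.imwrite("pics/p2.png",cv2.resize(np.hstack([a,b]),None,fx=3.6,fy=3.6,interpolation=cv2.INTER_CUBIC))
E
```

```text
clock: 32.52
position: [0.4885, -0.113, 0.1466]
ee_rot: [-3.139, -0.095, 0.003]
force: [0.9, -0.8, -0.0]
width: 0.385
grip_force: 0.0
clock: 33.15
position: [0.4749, 0.11, 0.1461]
ee_rot: [-3.139, -0.106, 0.001]
force: [0.2, -0.8, 0.2]
width: 0.384
grip_force: 0.0
top 0.89 19.0 [0.54254044 0.34357396] on stage [0.53964069 0.33850492]
top 0.71 19.0 [ 0.49012723 -0.11511202] on stage [ 0.48814181 -0.11217944]
top 0.6 18.0 [ 0.56436351 -0.03814817] on stage [ 0.56108306 -0.03655819]
top 0.55 18.0 [ 0.56756338 -0.11109337] on stage [ 0.56422711 -0.10823089]
scene 0.79 20.0 [ 0.54080915 -0.11650778] on stage [ 0.5569351  -0.11011066]
scene 0.54 20.0 [ 0.53893496 -0.03933316] on stage [ 0.55509815 -0.03446927]
scene 0.48 20.0 [ 0.47060116 -0.11906953] on stage [ 0.48812193 -0.11262152]
now [0.4758 0.1053 0.1462] psi 0.059 turn [ 0.  0. -0.] shift [  83.2 -235.2   -4. ] t 33.35
```

View pics/p2.png

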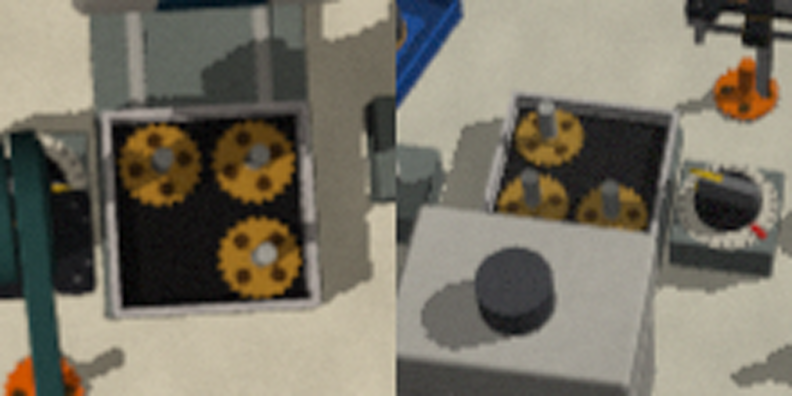

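Three wheels are flat with clear gaps, and the near left slot is free. The last wheel is at (.545,.345).

```bash
python3 -m inch '[[0,0,0,20,-58,0,40],[0,0,0,40,-116,0,40],[0,0,0,60,-174,0,40],[0,0,0,83.5,-235.5,0,40],[0,0,0,83.5,-235.5,40,40]]'; python3 -m inch '[[0,0,0,0,0,50,40],[0,0,0,0,0,80,40],[0,0,0,0,0,80.5,40],[0,0,0,0,0,80.5,40]]';python3 -m inch '[[0,0,0,0,0,0,10],[0,0,0,0,0,0,10],[0,0,0,0,0,0,10],[0,0,0,0,0,-50,10],[0,0,0,0,0,-100,10]]' 30;python3 -m inch '[[0,0,0,0,0,-22,10],[0,0,0,0,0,-22,10]]';python3 -c "
from h import *
rel((.4855,-.0395,.148),.06)"
```

```text
clock: 33.98
position: [0.549, 0.3498, 0.1093]
ee_rot: [-3.135, -0.097, -0.013]
force: [-0.3, -1.4, -0.0]
width: 0.424
grip_force: 0.0
clock: 34.48
position: [0.5464, 0.3458, 0.0275]
ee_rot: [-3.139, -0.092, -0.003]
force: [0.5, 0.6, -0.3]
width: 0.426
grip_force: 0.0
clock: 35.1
position: [0.5439, 0.3462, 0.1256]
ee_rot: [3.139, 0.095, -0.004]
force: [-0.1, 0.7, -1.7]
width: 0.159
grip_force: 30.0
clock: 35.35
position: [0.5459, 0.3472, 0.1506]
ee_rot: [-3.138, -0.095, -0.007]
force: [0.6, 0.2, -1.6]
width: 0.161
grip_force: 30.0
now [0.5459 0.3472 0.1506] psi 0.061 turn [-0.1 -0.3  0. ] shift [-83.8 382.3   1.5] t 35.35
```

```bash
python3 -m inch '[[0,0,0,-12,55,0,10],[0,0,0,-24,110,0,10],[0,0,0,-36,165,0,10],[0,0,0,-48,220,0,10],[0,0,0,-60,275,0,10]]';python3 -m inch '[[0,0,0,-12,55,0,10],[0,0,0,-23,106.5,0,10],[0,0,0,-23,106.5,40,10],[0,0,0,-23,106.5,80,10],[0,0,0,-23,106.5,88,10]]';python3 -m inch '[[0,0,0,0,0,2,10],[0,0,0,0,0,2,10],[0,0,0,0,0,2,10]]';python3 -c "
from h import *
rel((.4855,-.0395,.053),.06)"
```

```text
clock: 35.98
position: [0.4997, 0.0667, 0.1453]
ee_rot: [3.14, 0.096, -0.006]
force: [0.7, -1.3, -1.6]
width: 0.163
grip_force: 30.0
clock: 36.6
position: [0.4809, -0.0387, 0.0548]
ee_rot: [-3.138, -0.094, 0.016]
force: [-0.4, 0.8, -1.7]
width: 0.165
grip_force: 30.0
clock: 36.98
position: [0.4863, -0.0394, 0.0596]
ee_rot: [3.139, 0.096, 0.005]
force: [-0.3, 0.6, -2.0]
width: 0.162
grip_force: 30.0
now [ 0.4863 -0.0394  0.0596] psi 0.061 turn [ 0.1 -0.2  0.1] shift [-0.8  0.1  6.6] t 36.98
```

```bash
python3 -m inch '[[0,0,0,-0.5,0,3,10],[0,0,0,-0.5,0,5,10],[0,0,0,-0.5,0,5,10],[0,0,0,-0.5,0,5,10]]'; for i in 1 2; do python3 -m inch '[[0,0,0,0,0,1,10],[0,0,0,0,0,1,10],[0,0,0,0,0,1,10]]'|egrep 'pos|force'; done
```

```text
clock: 37.48
position: [0.4846, -0.0394, 0.0531]
ee_rot: [3.14, 0.095, 0.0]
force: [-0.3, 0.8, 0.5]
width: 0.161
grip_force: 30.0
position: [0.4847, -0.0394, 0.0531]
force: [-2.6, 1.5, 5.4]
grip_force: 30.0
position: [0.4847, -0.0394, 0.0531]
force: [-5.9, 0.2, 9.6]
grip_force: 30.0
```

```bash
python3 -m inch '[[0,0,0,0,0,-2,10],[0,0,0,0,0,-2,36],[0,0,0,0,0,-2,36],[0,0,0,0,0,-50,36],[0,0,0,0,0,-99,36]]';python3 -m inch '[[0,0,0,0,60,0,36],[0,0,0,0,120,0,36],[0,0,0,0,180,0,36],[0,0,0,0,230,0,36],[0,0,0,0,230,0,36]]';python3 - <<'E'
from h import *
for n in("top","scene"): snap(n)
for t in("knob_grip",):
 for n in("top","scene"):
  d=robot.cut_out(t,n)[0];v,u=np.nonzero(d["mask"]);print(n,d["rect"],u.mean(),v.mean())
a=cv2.resize(cam["top"]["color"][150:240,230:360,::-1],None,fx=6,fy=6,interpolation=cv2.INTER_CUBIC)
cv2.imwrite("pics/p3.png",a)
b=cv2.resize(cam["scene"]["color"][205:245,260:305,::-1],None,fx=14,fy=14,interpolation=cv2.INTER_CUBIC);cv2.imwrite("pics/p4.png",b)
E
```

```text
clock: 38.85
position: [0.4839, -0.0393, 0.1501]
ee_rot: [-3.14, -0.095, 0.004]
force: [0.8, -0.2, 0.4]
width: 0.383
grip_force: 0.0
clock: 39.48
position: [0.498, -0.2722, 0.149]
ee_rot: [3.14, 0.087, -0.002]
force: [0.8, 1.7, -0.9]
width: 0.385
grip_force: 0.0
top [270.0, 194.3, 26.8, 16.5] 268.18005540166206 192.6426592797784
scene [283.0, 227.3, 20.8, 16.3] 281.4334600760456 225.58174904942965
```

View pics/p3.png

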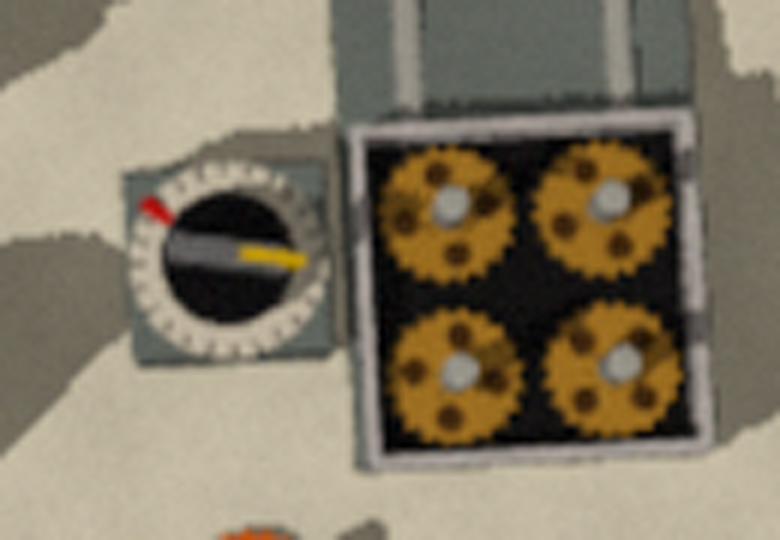

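View pics/p4.png

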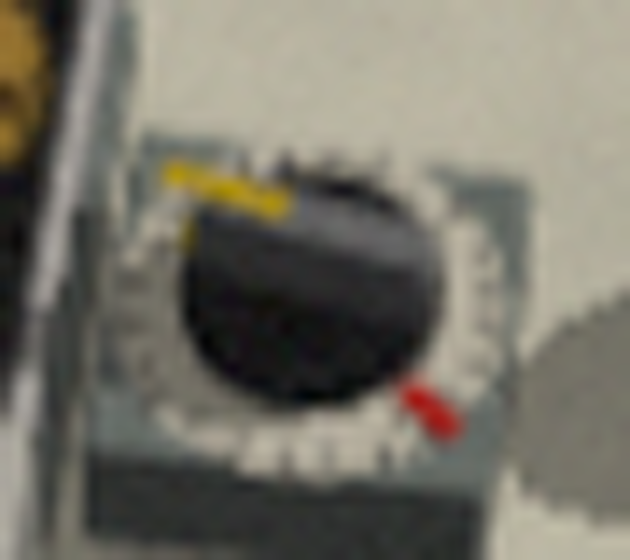

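All four wheels are flat with gaps. The knob centre is at top crop (229,258), the bar runs (170,248)–(305,262), and the red mark's inner end is at about (173,221) in the top crop and (402,385) in the scene crop.

```bash
python3 - <<'E'
from h import *
np.set_printoptions(precision=4,suppress=True)
for n in("top","scene"): snap(n)
T=lambda x,y:(x/6+230-.42,y/6+150-.42)
S=lambda x,y:(x/14+260-.46,y/14+205-.46)
c=plane("top",T(229,258),.052)[:2];cs=plane("scene",S(312,275),.059)[:2]
d1=plane("top",T(232,258),.047)[:2]
print("centre",c,cs,d1)
for n,u in(("top",T(174,221)),("scene",S(402,386))):
    r=plane(n,u,.047)[:2];print("red",n,r,[ (np.arctan2(*(r-k)[::-1]),np.linalg.norm(r-k)) for k in(c,cs)])
a=plane("top",T(168,249),.085)[:2];b=plane("top",T(286,259),.085)[:2]
print("bar ends",a,b,"mid",(a+b)/2,"len",np.linalg.norm(a-b),"dir",np.arctan2(*(b-a)[::-1]))
p=plane("top",T(306,262),.047)[:2];print("tip",p,np.arctan2(*(p-c)[::-1]),np.linalg.norm(p-c))
rel((.535,.064,.15),-1.66)
rel((.535,.064,.15),1.48)
print(robot.state()["q"])
E
```

```text
centre [0.5358 0.0665] [0.5356 0.0677] [0.5363 0.0651]
red top [0.5535 0.0921] [(np.float64(0.967548473632651), np.float64(0.031162546063555178)), (np.float64(0.9382029433147014), np.float64(0.030273023167747614))]
red scene [0.5536 0.0927] [(np.float64(0.973408779211453), np.float64(0.03167864746188908)), (np.float64(0.9447224648154867), np.float64(0.030783565751008993))]
bar ends [0.5362 0.0938] [0.5319 0.0404] mid [0.5341 0.0671] len 0.05354495123862934 dir -1.6513394014981941
tip [0.5346 0.0308] -1.6037249335470833 0.03568797287567585
now [ 0.4987 -0.2676  0.1502] psi 0.062 turn [-0.  -0.  98.7] shift [  56.9 -328.7    0.2] t 39.77
now [ 0.4987 -0.2676  0.1502] psi 0.062 turn [  0.   -0.  -81.2] shift [  56.9 -328.7    0.2] t 39.77
[-0.5928  0.1394  1.4229  0.0001  1.5791  0.9156]
```

```bash
python3 -m inch '[[0,0,-10,8,-45,0,36],[0,0,-20,17,-95,0,36],[0,0,-30,26,-150,0,36],[0,0,-40,35,-205,0,36],[0,0,-50,44,-255,0,36]]';python3 -c "
from h import *
rel((.5352,.066,.15),1.50)"
```

```text
clock: 40.4
position: [0.5266, -0.0087, 0.1504]
ee_rot: [2.8, 1.424, 0.002]
force: [0.2, 0.5, 0.2]
width: 0.384
grip_force: 0.0
now [ 0.5266 -0.0087  0.1504] psi 0.941 turn [  0.1  -0.  -32. ] shift [ 65.4 -37.    0.4] t 40.4
```

```bash
python3 -m inch '[[0,0,-10,30,-17,0,36],[0,0,-20,65.5,-37,0,36],[0,0,-30,65.5,-37,0,36],[0,0,-32,65.5,-37,30,36],[0,0,-32,65.5,-37,60,36]]';python3 -m inch '[[0,0,0,0,0,20,36],[0,0,0,0,0,25,36],[0,0,0,0,0,25,36]]';python3 -c "
from h import *
rel((.5352,.066,.064),1.50)"
```

```text
clock: 41.02
position: [0.5362, 0.0643, 0.0901]
ee_rot: [2.304, 2.134, 0.002]
force: [0.1, -0.5, 0.3]
width: 0.382
grip_force: 0.0
clock: 41.4
position: [0.5362, 0.0634, 0.0654]
ee_rot: [2.306, 2.133, 0.001]
force: [-0.2, 0.7, 0.5]
width: 0.381
grip_force: 0.0
now [0.5362 0.0634 0.0654] psi 1.493 turn [ 0.   0.  -0.4] shift [ 2.5 -1.2  1.4] t 41.4
```

```bash
python3 -m inch '[[0,0,0,2,-1,1,36],[0,0,0,2,-1,1,10],[0,0,0,2,-1,1,8],[0,0,0,2,-1,1,8]]' 30;python3 -m inch '[[0,0,-10,0,0,0,8],[0,0,-20,0,0,0,8],[0,0,-30,0,0,0,8],[0,0,-40,0,0,0,8],[0,0,-50,0,0,0,8]]'
```

```text
clock: 41.9
position: [0.5375, 0.0648, 0.0645]
ee_rot: [2.305, 2.129, 0.006]
force: [5.6, -0.0, -2.4]
width: 0.134
grip_force: 29.9
clock: 42.52
position: [0.5388, 0.0653, 0.0646]
ee_rot: [1.18, 2.904, 0.006]
force: [8.1, 1.6, -5.6]
width: 0.135
grip_force: 29.9
```

```bash
python3 -m inch '[[0,0,-10,-1,1,0,8],[0,0,-20,-1,1,0,8],[0,0,-30,-1,1,0,8],[0,0,-40,-1,1,0,8],[0,0,-50,-1,1,0,8]]'; python3 -m inch '[[0,0,-10,0,0,0,8],[0,0,-20,0,0,0,8],[0,0,-30,0,0,0,8],[0,0,-40,0,0,0,8],[0,0,-48,0,0,0,8]]';python3 -m inch '[[0,0,0,0,0,0,8],[0,0,0,0,0,0,8]]';python3 -c "
from h import *
rel((.5352,.066,.064),4.10);print(robot.state()['q'])"
```

```text
clock: 43.15
position: [0.5393, 0.0666, 0.0645]
ee_rot: [-0.159, 3.132, 0.005]
force: [5.0, 5.3, -2.9]
width: 0.135
grip_force: 29.9
clock: 43.78
position: [0.5386, 0.0678, 0.0645]
ee_rot: [-1.418, 2.796, 0.005]
force: [3.6, 6.3, -1.5]
width: 0.137
grip_force: 29.9
clock: 44.02
position: [0.5386, 0.0678, 0.0645]
ee_rot: [-1.411, 2.799, 0.004]
force: [4.6, 6.5, -1.6]
width: 0.135
grip_force: 29.9
now [0.5386 0.0678 0.0645] psi -2.208 turn [-0.   0.4 -1.4] shift [3.5 1.7 0.5] t 44.02
[ 0.01720744  0.1383473   1.59896388  0.00547717  1.39967899 -2.48842786]
```

```bash
python3 -m inch '[[0,0,0,0,0,0,40],[0,0,0,0,0,0,40],[0,0,0,0,0,-50,40],[0,0,0,0,0,-90,40],[0,0,10,40,-30,-90,40]]'; python3 -m inch '[[0,0,10,40,-30,0,40],[0,0,20,80,-60,0,40],[0,0,30,120,-90,0,40],[0,0,40,160,-120,0,40],[0,0,40,200,-150,0,40]]'; python3 - <<'E'
from h import *
for n in("top","scene"): snap(n)
a=cv2.resize(cam["top"]["color"][170:225,240:300,::-1],None,fx=7,fy=7,interpolation=cv2.INTER_CUBIC)
b=cv2.resize(cam["scene"]["color"][205:240,258:308,::-1],(400,280),interpolation=cv2.INTER_CUBIC)
o=np.zeros((385,820,3),np.uint8);o[:,:420]=a;o[:280,420:]=b
cv2.imwrite("pics/k2.png",o[:,:800]);rel((.5,-.2,.15),.06+np.pi)
E
```

```text
clock: 44.65
position: [0.5395, 0.0162, 0.1588]
ee_rot: [-1.16, 2.911, -0.005]
force: [1.1, -0.7, -1.4]
width: 0.428
grip_force: 0.0
clock: 45.28
position: [0.4942, -0.2332, 0.154]
ee_rot: [0.093, -3.14, 0.0]
force: [-0.4, 0.3, -0.7]
width: 0.427
grip_force: 0.0
now [ 0.4935 -0.236   0.1536] psi -3.088 turn [-0.1 -0.1 -0.3] shift [-8.5 35.6  3.5] t 45.38
```

View pics/k2.png

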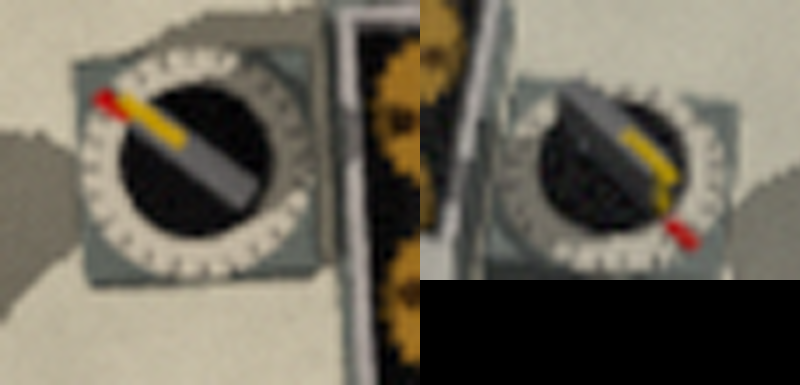

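```bash
python3 - <<'E'
from h import *
np.set_printoptions(precision=4,suppress=True)
for n in("top","scene"): snap(n)
for n,(x0,y0,x1,y1) in (("top",(240,170,285,215)),("scene",(266,205,304,240))):
    im=cam[n]["color"];h=cv2.cvtColor(im,cv2.COLOR_RGB2HSV);w=np.zeros(h.shape[:2],bool);w[y0:y1,x0:x1]=1
    red=w&((h[...,0]<6)|(h[...,0]>174))&(h[...,1]>150)&(h[...,2]>80)
    yel=w&(h[...,0]>18)&(h[...,0]<34)&(h[...,1]>150)&(h[...,2]>80)
    V,U=np.nonzero(red);rc=plane(n,(U.mean(),V.mean()),.047)[:2]
    V2,U2=np.nonzero(yel);P=np.array([plane(n,q,.085)[:2] for q in zip(U2,V2)]);yc=P.mean(0)
    print(n,red.sum(),yel.sum(),"red",rc,"yel",yc)
    c=np.array([.537,.0665])
    for z in(.085,):
        print(" red ang",np.arctan2(*(rc-c)[::-1]),np.linalg.norm(rc-c),"yel ang",np.arctan2(*(yc-c)[::-1]),np.linalg.norm(yc-c), "yel pca",[np.arctan2(v[1],v[0]) for v in np.linalg.svd(P-yc)[2][:1]])
E
```

```text
top 6 25 red [0.5597 0.1026] yel [0.5473 0.0826]
 red ang 1.0094367989607733 0.04265646314548718 yel ang 1.00120768178242 0.019132189984073573 yel pca [np.float64(-2.174702195282618)]
scene 6 19 red [0.5591 0.1011] yel [0.5553 0.0882]
 red ang 1.001449567063519 0.041056952910324386 yel ang 0.8705041905329549 0.028339688908510755 yel pca [np.float64(0.505666847201794)]
```

The red and yellow directions agree within about 3°, so the knob is set. Back to the crank handle.

```bash
python3 -m inch '[[0,0,0,-40,-3,0,50],[0,0,0,-80,-6,0,50],[0,0,0,-123,-10,0,50],[0,0,0,-123,-10,0,50],[0,0,0,-123,-10,0,50]]'; python3 - <<'E'
from h import *
for n in("top","scene"): snap(n)
rel((.617,-.2385,.083),.06+np.pi)
d=robot.cut_out("crank_handle","scene")[0];print(d["rect"],d["score"])
d=robot.cut_out("barrel","top")[:1]
for e in d: print("barrel",e["rect"],e["score"],plane("top",e["rect"][:2],.02))
a=cam["top"]["color"][140:280,250:440,::-1]
cv2.imwrite("pics/c2.png",np.hstack([cv2.resize(a,None,fx=2.5,fy=2.5),cv2.resize(cam["scene"]["color"][150:290,150:270,::-1],None,fx=2.5,fy=2.5)]))
E
```

```text
clock: 46.1
position: [0.6181, -0.2327, 0.1537]
ee_rot: [0.098, -3.139, -0.001]
force: [-0.1, 0.6, -0.3]
width: 0.537
grip_force: 0.0
now [ 0.6178 -0.2334  0.1546] psi -3.081 turn [-0.   0.   0.1] shift [ 1.1 -5.1 71.6] t 46.2
[185.4, 225.9, 11.4, 20.4] 0.55
barrel [404.4, 245.6, 22.3, 18.9] 0.88 [ 0.39110772 -0.3180766   0.02      ]
```

View pics/c2.png

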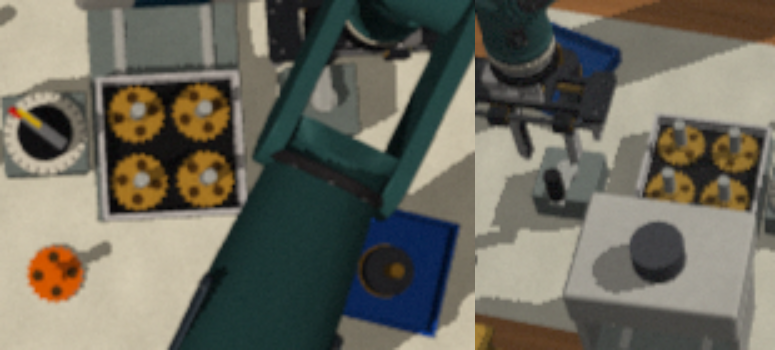

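The four wheels are flat on the stage, the barrel stands in the tray, and the pointer is on the red mark. I go down and grip the handle.

```bash
python3 -m inch '[[0,0,0,1,-5,0,50],[0,0,0,1,-5,40,50],[0,0,0,1,-5,71,50],[0,0,0,1,-5,71,50],[0,0,0,1,-5,71,50]]'; python3 -m inch '[[0,0,0,0,0,0,18],[0,0,0,0,0,0,18],[0,0,0,0,0,0,18],[0,0,0,0,0,0,18]]' 30
```

```text
clock: 46.92
position: [0.6184, -0.2397, 0.0846]
ee_rot: [-0.094, 3.138, -0.002]
force: [0.2, -0.3, -0.5]
width: 0.531
grip_force: 0.0
clock: 47.42
position: [0.6181, -0.2393, 0.0837]
ee_rot: [-0.095, 3.139, -0.001]
force: [0.3, 0.6, 1.8]
width: 0.229
grip_force: 30.0
```

```bash
python3 -m inch '[[0,0,0,6,-20.5,0,18],[0,0,0,22.5,-37,0,18],[0,0,0,45,-43,0,18],[0,0,0,67.5,-37,0,18],[0,0,0,84,-20.5,0,18]]'
```

```text
clock: 48.05
position: [0.5356, -0.267, 0.0837]
ee_rot: [-0.092, 3.137, -0.006]
force: [6.5, -0.6, 0.0]
width: 0.229
grip_force: 30.0
```

```bash
python3 -m inch '[[0,0,0,6,22.5,0,18],[0,0,0,0,45,0,18],[0,0,0,-16.5,61.5,0,18],[0,0,0,-39,67.5,0,18],[0,0,0,-61.5,61.5,0,18]]'
```

```text
clock: 48.68
position: [0.5918, -0.2006, 0.0836]
ee_rot: [0.096, -3.137, 0.005]
force: [-6.0, -5.8, 4.2]
width: 0.229
grip_force: 30.0
```

```bash
python3 -m inch '[[0,0,0,-16.5,-16.5,0,18],[0,0,0,-22.5,-39,0,18],[0,0,0,-16.5,-61.5,0,18],[0,0,0,0,-78,0,18],[0,0,0,22.5,-84,0,18]]'
```

```text
clock: 49.3
position: [0.5763, -0.2869, 0.0836]
ee_rot: [-0.094, 3.136, -0.004]
force: [2.8, 3.8, 3.0]
width: 0.228
grip_force: 30.0
```

```bash
python3 -m inch '[[0,0,0,22.5,6,0,18],[0,0,0,39,22.5,0,18],[0,0,0,45,45,0,18],[0,0,0,39,67.5,0,18],[0,0,0,22.5,84,0,18]]'
```

```text
clock: 49.92
position: [0.5467, -0.2051, 0.0836]
ee_rot: [0.092, -3.14, 0.01]
force: [2.0, -8.7, -2.0]
width: 0.228
grip_force: 30.0
```

```bash
python3 -m inch '[[0,0,0,-22.5,6,0,18],[0,0,0,-45,0,0,18],[0,0,0,-61.5,-16.5,0,18],[0,0,0,-67.5,-35,0,18],[0,0,0,-67.5,-38,0,18]]'; python3 -m inch '[[0,0,0,0,0,0,18],[0,0,0,0,0,0,18]]'
```

```text
clock: 50.55
position: [0.618, -0.2375, 0.0837]
ee_rot: [-0.093, 3.139, -0.0]
force: [1.1, 3.3, 4.5]
width: 0.225
grip_force: 30.0
clock: 50.8
position: [0.6179, -0.2375, 0.0836]
ee_rot: [-0.094, 3.138, -0.005]
force: [2.7, -2.6, 3.8]
width: 0.23
grip_force: 30.0
```

```bash
python3 -m inch '[[0,0,0,0,0,0,50],[0,0,0,0,0,0,50],[0,0,0,0,0,-60,50],[0,0,0,0,0,-110,50],[0,0,0,30,0,-115,50]]'; python3 -m inch '[[0,0,0,30,-45,0,50],[0,0,0,70,-90,0,50],[0,0,0,110,-130,0,50],[0,0,0,150,-150,0,50],[0,0,0,150,-150,0,50]]';  python3 - <<'E'
from h import *
for n in("top","scene"): snap(n)
cv2.imwrite("pics/end.png",np.hstack([cv2.resize(cam["top"]["color"][70:280,160:450,::-1],None,fx=1.5,fy=1.5),cv2.resize(cam["scene"]["color"][150:360,140:380,::-1],None,fx=1.5,fy=1.5)])[:, :800])
E
```

```text
clock: 51.42
position: [0.5899, -0.2383, 0.2027]
ee_rot: [-0.097, 3.133, -0.006]
force: [0.3, -0.2, -0.2]
width: 0.531
grip_force: 0.0
clock: 52.05
position: [0.4442, -0.3979, 0.1972]
ee_rot: [0.088, -3.138, -0.002]
force: [0.1, -0.1, -0.0]
width: 0.532
grip_force: 0.0
```

View pics/end.png

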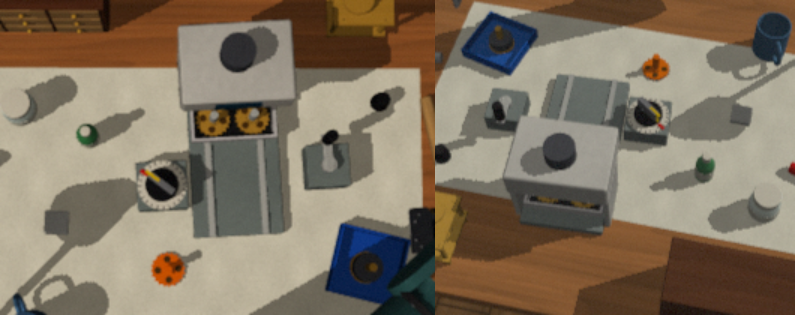

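The stage is fully in with its wheels, the barrel stands in the tray, the pointer is on red and the bench is otherwise undisturbed.

```bash
python3 -c "
from rig import robot
print(robot.sign_off())"
```

```text
the job is handed in; nothing more can be done
None
```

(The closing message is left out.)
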